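# Fit the charged battery in the stopped slicer and reset its stop knob

## Robot

A 6-joint arm with a two-finger parallel gripper is mounted at the origin on the work surface. World frame = base frame: x ahead of the robot, y to its left, z up, the work surface at z = 0. Lengths are in m, angles in degrees, forces in N, time in s.
With the tool pointing down it reaches from about 0.35 to 0.875 m from the base axis. Payload 4.2 kg.
Tool frame: the origin (TCP) lies midway between the tips of the shut fingers; the grasp point (between the pads) lies 19 mm behind it; z points along the fingers, y is the line along which they close (so a half turn about z gives the same grasp; the last joint's range is limited). The gripper opens to 87 mm and grips with 3 to 60 N. Pads are 19 mm wide; open, the fingers measure 117 mm over their backs; the gripper's body (75 mm by 190 mm) begins 51 mm behind the grasp point.
Start: joints at [92.051, 22.042, 0.453, 0, -68.411, -14.817], TCP at [0.138, 0.61, 0.223] pointing down, gripper open.
Joint ranges: [-179.83, 179.83], [-69.29, 118.12], [-61.27, 80.66], [-181.25, 117.63], [-171.15, -9.14], [-177.46, 177.46]. Speed limits (degrees/s): [159.86, 159.86, 180, 180, 180, 180].

## Interface

Orientations are given as [roll, pitch, yaw] about the fixed x, y, z axes, in that order (R = Rz(yaw) Ry(pitch) Rx(roll)).
In Python, from workcell import env gives the robot as it stands. The module is installed in compiled form; this text tells all that it offers. Calls block until the motion is done:
- env.goto(position, orientation): joint-space move of the TCP to a pose.
- env.move_straight(position, rotation=None, rate=0.15, force_limit=None): straight line of the TCP; rotation=None keeps the orientation; rate is the mean speed in m/s. With force_limit (N) it stops when the force on the tool has changed by that much, and returns True; else False.
- env.set_joints(angles): joint-space move.
- env.gripper_to(opening, grasp_force=None): opening from 0.0 (shut) to 1.0 (fully open); grasp_force is the grip in N (None keeps the last); returns when the fingers have stopped.
- env.dwell(seconds).
- env.inverse_kinematics(position, orientation): joint angles nearest the present ones, or None.
- env.read_state(): the state.
- env.grab_frame(name): name is "side" or "top" or "wrist"; returns a dict with "image" (400x640x3 uint8, blue, green, red), "fx", "fy", "cx", "cy" (pixels), "position" and "orientation" of the camera in the world. Camera axes: x right, y up, looking along -z (the intrinsics and any distortion apply to the point x, -y, -z); pixel columns grow to the right and rows downward; lengths in m; the calibration is good to about 2 mm. A picture is of the moment at which its call begins. There is no depth.
A pose or a line that the arm cannot do raises env.Unreachable and nothing moves.
- env.close_job(): hands the job in; it is judged then, once.
Trained networks look in a picture, given as the dict that the camera call returned (one of the last four; its "shot" number tells which), for a name from the list of things; names that differ only in an ending like _2 or _b are one class to them, and where a whole thing is asked for, a point or a joint stands for the part that bears it (a point fixed in the world has none). Each returns a list of dicts, best first, with "score" (0 to 1); they miss things now and then, are a little off and sometimes report something else, mostly with a low value. They report only what shows in the picture. A call takes as long as a camera call. They do not tell look-alikes from the thing itself.
- env.search_frame(picture, thing): "xyz" ([x, y, z] in m, in world coordinates, good to about 4 mm: the middle of the surface that is visible of it).
- env.trace(picture, thing): "mask" (400x640 bool, what is visible of it).
The state is a dict: "clock": time; "joint_positions": joint angles; "qvel": joint speeds; "joint_torque": joint torques, N m; "position": TCP position; "tool_rot": TCP orientation; "force": force on the tool from outside, world axes, zero at the start; "wrist_torque": the same for the moment, N m; "opening": opening from 0.0 (shut) to 1.0 (fully open); "finger_force": force on a finger pad.
Only numpy, scipy, OpenCV 4.12 (cv2) and the standard library are available. Lean on these libraries where they do the work, as an engineer would, in place of code of your own. Each camera call takes 0.05 s, during which the arm holds its last target. There are 200 camera calls.

## Task

Press the slicer's mushroom stop knob straight down until it latches, and let go so that it stays down by itself. With it latched, take the charged battery out of its stand and lay it flat in the bay in the slicer's deck, fully home. Then turn the stop knob clockwise until it releases, let it spring all the way back up, and leave the bottle, carton and bowl where they stand.

Things in the scene. Friction and masses are not known exactly. Their poses are not given: they have to be found in the camera images.
- machine: Cordless food slicer, fixed: white deck 190 (x) by 300 (y) mm, 60 mm high. Origin on the worktop under the deck's centre; x away from the robot (yaw within 0.25), z up. Steel motor housing along the far side (x +95 to +155, 100 mm high), a round blade guard on its back (to x +181, 132 mm high). On the deck: the bay (y = -65 mm) and the mushroom stop knob, on a vertical axis at x = 0, y = +85 mm.
- bay (a point): Centre of the floor of the battery bay, a rectangular pocket open to the top in the deck, 124 mm along x by 62 mm along y and 12 mm deep (its floor is 48 mm above the worktop), with a dark floor and a 2 mm chamfer round the mouth. x along its length, y across, z up. The battery lies in it with 2 mm to spare on each side and stands 34 mm proud of the deck; its centre is then 23 mm above this point.
- knob_top (a point): Centre of the top of the mushroom stop knob: a black round head 56 mm in diameter and 24 mm thick (this point lies in its flat top face), on a thinner neck; the top stands 58 mm above the deck when up and about 48 mm when latched. Under the head are a rubber collar 38 mm in diameter reaching 16 mm above the deck and a steel plate 72 mm in diameter and 3 mm thick, so that a finger has some 20 mm beneath the latched head. z up.
- stop (a joint): How far the stop knob is pressed down, m: 0 up, 0.015 hard stop. A spring pushes it up with 3 N when up and about 8 N at the bottom. Pressed to the hard stop (10 to 16 N is enough) it latches and, let go, stays at about 0.010.
- mushroom (a joint): Turn of the stop knob, rad: 0 at the start, growing clockwise seen from above, 1.3 at the end stop. It turns lightly (0.05 N m) and stays where it is left. The latch lets go once it is turned past about 0.7; 1.0 is a safe turn. The knob must be at 0 to latch. It springs up when let go (a grip on it may hold it down until opened).
- stand: White charging stand, fixed to the worktop, 80 mm (x) by 100 mm (y), 35 mm high, with a pocket 25 mm deep and 50 by 62 mm in its top in which the battery stands upright. Origin under its centre on the worktop; x away from the robot (yaw within 0.25 rad), z up.
- battery: Battery block, a plain grey block with two black bands, 120 mm long, 58 mm wide, 46 mm thick, 0.3 to 0.5 kg. Origin at its centre; x along the thickness, y along the width, z along the length. At the start it stands upright in the stand (z up, 95 mm of it above the stand's top). It must be laid on one of its 120 x 58 mm faces to go in the bay; either of these faces may be up and either end may lead.
- bottle: Bystander: closed amber glass bottle, 74 mm in diameter, 290 mm tall, upright. Origin under its centre.
- carton: Bystander: cardboard carton 100 x 100 x 180 mm tall. Origin under its centre.
- bowl: Bystander: white bowl 150 mm in diameter, 60 mm high. Origin under its centre.
Things that resemble listed ones, but are neither listed nor needed, are in the scene too. Of the things that look like the battery, the middle-sized one is meant.

How it is judged (in metres and radians):
On the way, in this order (a step that is already met when the one before it is completed fails the run):
1. the stop knob is latched: more than 7 mm down with the robot not touching the slicer (value of joint stop above 0.007 m and contact force between each of the fingers, the arm and machine below 0.3 N), for 0.3 s.
2. the battery lies flat and home in the bay, the stop still latched, and the robot has let go of it (value of joint stop above 0.007 m and contact force between the fingers and battery below 0.3 N and horizontal distance between battery and bay below 0.006 m and z of battery in the frame of bay between 0.02 and 0.0255 m and angle between the x axis of battery and the z axis of bay, either way round below 0.05 rad and angle between the z axis of battery and the x axis of bay, either way round below 0.12 rad), for 0.3 s.
At the end, for the whole second after the job is handed in: The stop knob is up again (within 3 mm of its top position) and the battery lies at rest in the bay, flat within 3 degrees and along the bay within 7 degrees, its centre within 6 mm of the bay's centre and no more than 2.5 mm higher than fully seated (value of joint stop below 0.003 m and linear speed of battery below 0.02 m/s and horizontal distance between battery and bay below 0.006 m and z of battery in the frame of bay between 0.02 and 0.0255 m and angle between the x axis of battery and the z axis of bay, either way round below 0.05 rad and angle between the z axis of battery and the x axis of bay, either way round below 0.12 rad); the robot touches nothing.
It fails at once if the bottle is moved by more than 30 mm or tipped (distance of bottle from where it was at the start of the episode above 0.03 m or angle between bottle's own z axis and vertical above 0.3 rad).
It fails at once if the carton is moved by more than 30 mm or tipped (distance of carton from where it was at the start of the episode above 0.03 m or angle between carton's own z axis and vertical above 0.3 rad).
It fails at once if the bowl is moved by more than 30 mm or tipped (distance of bowl from where it was at the start of the episode above 0.03 m or angle between bowl's own z axis and vertical above 0.3 rad).
It also fails if it takes over 64 s, if anything falls off the work surface, if the arm or the gripper's body presses on something with over 40 N, if the wrist force passes 120 N, or if a joint passes its speed limit or range.

## Working session

There is one attempt and no reset: what is moved stays moved. The work goes in short steps, each a Python script; the robot and the scene stay as the last script left them, time stands still between calls to the robot, and variables do not carry over. Pictures are saved under pics/ and viewed, at most 12 in all, crops included, and the job is handed in when it is done.

```bash
mkdir -p pics; cat > h.py <<'E'
import numpy as np, cv2
from scipy.spatial.transform import Rotation as R
from workcell import env
def rot(o): return R.from_euler('xyz',o,degrees=True)
def proj(f,p):
    q=rot(f['orientation']).inv().apply(np.atleast_2d(p)-np.array(f['position']))
    return np.c_[f['cx']+f['fx']*q[:,0]/-q[:,2], f['cy']+f['fy']*-q[:,1]/-q[:,2]]
def unproj(f,uv,z):
    uv=np.atleast_2d(np.float64(uv))
    d=np.c_[(uv[:,0]-f['cx'])/f['fx'],-(uv[:,1]-f['cy'])/f['fy'],-np.ones(len(uv))]
    d=rot(f['orientation']).apply(d);p=np.array(f['position'])
    return p+d*((z-p[2])/d[:,2])[:,None]
E
python3 - <<'E'
from h import *
print({k:v for k,v in env.read_state().items()})
for n in ('top','side'):
    f=env.grab_frame(n); cv2.imwrite(f'pics/{n}0.png',f['image'])
    print(n,{k:v for k,v in f.items() if k!='image'})
    for t in ('machine','knob_top','stand','battery','bottle','carton','bowl'):
        print(t,[(np.round(d['xyz'],3).tolist(),round(d['score'],2),proj(f,d['xyz']).round().tolist()) for d in env.search_frame(f,t)])
print(env.read_state()['clock'])
E
```

```text
{'clock': 0.0, 'joint_positions': array([ 9.20504014e+01,  2.20903507e+01,  3.77534058e-01, -3.01303033e-02,
       -6.84113789e+01, -1.48169859e+01]), 'qvel': array([-0.00826438, -0.00831775, -0.03314893, -0.01105219, -0.07183431,
        0.02854962]), 'joint_torque': array([ 2.83865293e-04, -3.90660560e+01,  1.87398165e+01,  4.21975493e+00,
        1.09003464e-02, -1.98396319e-04]), 'position': array([0.13795126, 0.60894438, 0.22144565]), 'tool_rot': array([ 1.79872773e+02, -4.69975235e-03, -1.27776958e+01]), 'force': array([ 0.29770872, -0.37343529,  0.58013638]), 'wrist_torque': array([ 0.03503391,  0.0119803 , -0.02057847]), 'finger_force': 0.0, 'opening': 0.9993145781608002}
top {'fx': 399.80990892476535, 'fy': 399.80990892476535, 'cx': 319.0248752935335, 'cy': 198.89357973582375, 'position': array([3.62111926e-01, 4.94636502e-05, 1.57002337e+00]), 'orientation': array([  5.14002256,   0.25202053, -90.70608955]), 'shot': 1}
machine [([0.62, 0.163, 0.062], 0.64, [[277.0, 167.0]])]
knob_top [([0.577, 0.237, 0.118], 0.47, [[256.0, 177.0]])]
stand [([0.509, -0.151, 0.037], 0.67, [[
[... 509 characters left out ...]
sition': array([ 5.55072412e-04, -1.39374494e+00,  1.18636761e+00]), 'orientation': array([ 53.68630039,   0.99113026, -19.72797444]), 'shot': 2}
machine [([0.614, 0.124, 0.059], 0.88, [[339.0, 185.0]])]
knob_top [([0.575, 0.23, 0.115], 0.41, [[321.0, 162.0]])]
stand [([0.501, -0.145, 0.035], 0.42, [[337.0, 235.0]])]
battery [([0.514, -0.184, 0.107], 0.86, [[345.0, 226.0]]), ([0.634, -0.166, 0.061], 0.84, [[373.0, 225.0]]), ([0.504, -0.342, 0.112], 0.73, [[361.0, 254.0]])]
bottle [([0.373, -0.468, 0.148], 0.59, [[337.0, 283.0]])]
carton [([0.54, 0.519, 0.109], 0.88, [[292.0, 134.0]]), ([0.612, 0.128, 0.055], 0.63, [[338.0, 185.0]])]
bowl [([0.569, -0.545, 0.026], 0.63, [[406.0, 312.0]])]
0.8
```

View both.

```bash
python3 - <<'E'
import cv2
a=cv2.imread('pics/top0.png')[110:260,140:500]; cv2.imwrite('pics/top0c.png',cv2.resize(a,None,fx=2.2,fy=2.2,interpolation=2))
a=cv2.imread('pics/side0.png')[90:340,220:480]; cv2.imwrite('pics/side0c.png',cv2.resize(a,None,fx=2.4,fy=2.4,interpolation=2))
E
```

```text
(no output)
```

View pics/top0c.png

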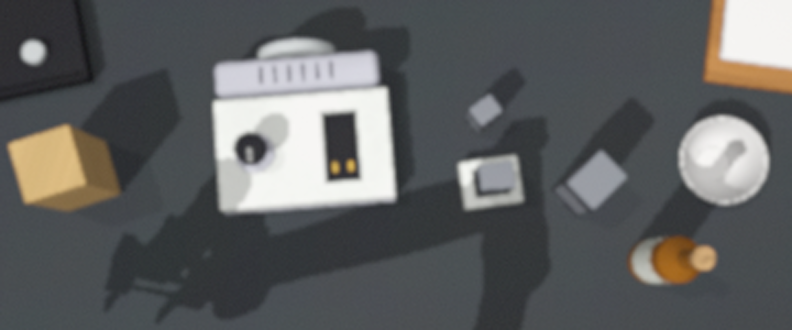

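View pics/side0c.png

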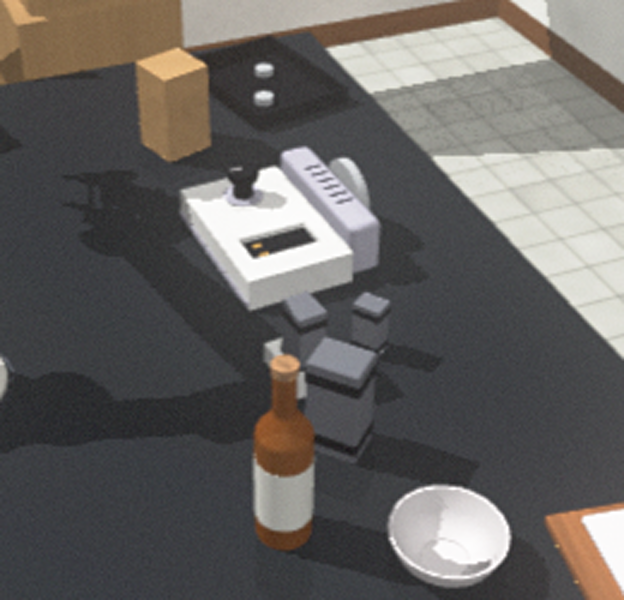

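The candidates are the block in the stand (top px 365,190), a smaller block (359,159) and a larger block (408,191). The middle-sized one, in the stand, is the battery. The bay is at about top px (295,176) and the knob at (254,177). The bottle (445,228), bowl (469,181) and carton (168,185) are all clear of the work area.

```bash
cat >> h.py <<'E'
def ori(t,yaw,flip=False):
    r=R.from_euler('z',yaw,degrees=True)*R.from_euler('y',180-t,degrees=True)
    if flip: r=r*R.from_euler('z',180,degrees=True)
    return r.as_euler('xyz',degrees=True)
E
python3 - <<'E'
from h import *
f=env.grab_frame('top')
c=np.array([(212,100),(388,88),(397,202),(219,213)])/2.2+[140,110]
P=unproj(f,c,.06); print(P.round(3), P.mean(0).round(3))
b=np.array([(322,113),(356,111),(360,178),(327,181)])/2.2+[140,110]
print('bay',unproj(f,b,.06).round(3))
s=np.array([(457,162),(519,155),(524,204),(464,210)])/2.2+[140,110]
print('stand',unproj(f,s,.035).round(3),unproj(f,s,.035).mean(0))
for fl in (0,1):
  for t in (0,30,45,60,70,80,90):
    for z in (.09,.11):
      q=env.inverse_kinematics([.52,-.15,z],ori(t,0,fl)); print(fl,t,z,None if q is None else np.round(q))
  for yaw in (-60,0,60): 
    q=env.inverse_kinematics([.577,.237,.09],ori(0,yaw,fl)); print('k',fl,yaw,None if q is None else np.round(q))
env.goto([.56,.16,.36],ori(0,0,1) if env.inverse_kinematics([.56,.16,.36],ori(0,0,1)) is not None else ori(0,0))
f=env.grab_frame('wrist'); cv2.imwrite('pics/w1.png',f['image']); print({k:v for k,v in f.items() if k!='image'})
for t in ('machine','knob_top'): print(t,[(np.round(d['xyz'],3).tolist(),round(d['score'],2),proj(f,d['xyz']).round().tolist()) for d in env.search_frame(f,t)])
print(env.read_state())
E
```

```text
[[ 0.669  0.32   0.06 ]
 [ 0.686  0.013  0.06 ]
 [ 0.487 -0.     0.06 ]
 [ 0.472  0.306  0.06 ]] [0.579 0.16  0.06 ]
bay [[0.644 0.128 0.06 ]
 [0.646 0.069 0.06 ]
 [0.529 0.063 0.06 ]
 [0.525 0.12  0.06 ]]
stand [[ 0.558 -0.107  0.035]
 [ 0.569 -0.216  0.035]
 [ 0.483 -0.222  0.035]
 [ 0.473 -0.117  0.035]] [ 0.520769   -0.16552725  0.035     ]
0 0 0.09 [  1.  22. -21.  -0. -47. -91.]
0 0 0.11 [  1.  20. -20.  -0. -50. -91.]
0 30 0.09 None
0 30 0.11 None
0 45 0.09 [-20.  14. -29. -76. -14.   0.]
0 45 0.11 [-15.  11. -30. -66. -12. -13.]
0 60 0.09 [ -45.   22.  -40. -117.  -43.   61.]
0 60 0.11 [ -43.   19.  -38. -113.  -40.   54.]
0 70 0.09 [ -52.   33.  -46. -124.  -63.   80.]
0 70 0.11 [ -51.   28.  -45. -123.  -60.   75.]
0 80 0.09 [ -55.   45.  -48. -125.  -82.   93.]
0 80 0.11 [ -55.   41.  -48. -125.  -79.   89.]
0 90 0.09 [ -55.   57.  -47. -124.  -98.  101.]
0 90 0.11 [ -55.   53.  -47. -124.  -96.   99.]
k 0 -60 [ 37.  29.  -9.   0. -52. 173.]
k 0 0 [  37.   29.   -9.    0.  -52. -127.]
k 0 60 [ 37.  29.  -9.   0. -52. -67.]
1 0 0.09 [  1.  22. -21.   0. -47.  89.]
1 0 0.11 
[... 1104 characters left out ...]
-8.43740820e+01,  5.81254264e+01]), 'qvel': array([-0.04513716,  0.03865504,  0.16960497,  0.02716307,  0.0218361 ,
       -0.0223502 ]), 'joint_torque': array([-4.97540762e-02, -3.36138225e+01,  2.01462293e+01,  4.44822505e+00,
        8.22881120e-02, -5.04608633e-04]), 'position': array([0.55981009, 0.16068147, 0.35975692]), 'tool_rot': array([1.79991289e+02, 2.32722016e-02, 6.20473880e-02]), 'force': array([ 0.57255074, -0.14038703,  0.09339069]), 'wrist_torque': array([-0.03392934, -0.06989779,  0.02542999]), 'finger_force': 0.0, 'opening': 0.9983879324370962}<sys>:0: UserWarning: Gimbal lock detected. Setting third angle to zero since it is not possible to uniquely determine all angles.
```

View pics/w1.png

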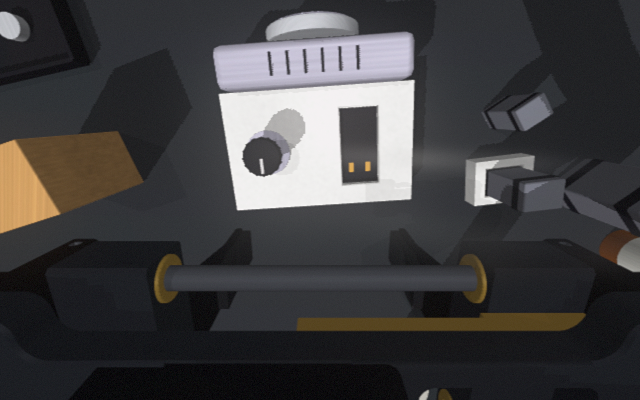

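The view from w1 shows the deck corners near (220,94), (414,81), (411,199) and (238,210), the bay near (339,107)–(379,184), and the knob top centred at about (262,157) with its white mark. Next I fit the machine pose and an arm model, because the horizontal grasp needs a good choice of arm configuration.

```bash
cat > fit.py <<'E'
from h import *
from scipy.optimize import least_squares
f=env.grab_frame('wrist')
M=np.array([[.095,.15,.06],[.095,-.15,.06],[-.095,-.15,.06],[-.095,.15,.06],[.062,-.034,.06],[.062,-.096,.06],[-.062,-.096,.06],[-.062,-.034,.06],[0,.085,.118]])
U=np.array([(220,94),(414,81),(411,199),(238,210),(339,107),(378,106),(379,184),(342,185),(262,157)])
T=lambda p,X:R.from_euler('z',p[2]).apply(X)+[p[0],p[1],0]
s=least_squares(lambda p:(proj(f,T(p,M))-U).ravel(),[.58,.16,0],loss='soft_l1')
print('machine',s.x,np.degrees(s.x[2]),(proj(f,T(s.x,M))-U).round(1).tolist())
print('bay',T(s.x,[0,-.065,.048]),'knob',T(s.x,[0,.085,.118]))
# arm model
rng=np.random.default_rng(0);Q=[];P=[];O=[]
while len(Q)<50:
    p=rng.uniform([.35,-.4,.08],[.7,.4,.4]);o=ori(rng.uniform(-40,95),rng.uniform(-90,90),rng.integers(2))
    q=env.inverse_kinematics(p,o)
    if q is not None:Q.append(q);P.append(p);O.append(rot(o))
np.savez('ik.npz',Q=Q,P=P,O=[o.as_matrix() for o in O])
Q=np.array(Q)
print(env.read_state()['clock'])
E
python3 fit.py 2>/dev/null
cat > arm.py <<'E'
import numpy as np
from scipy.spatial.transform import Rotation as R
from scipy.optimize import least_squares
AX='zyyxyx'
def fk(x,q,allp=False):
    # x: 6 signs-baked twists fixed; translations 7x3, last fixed rot
    sg=x['s'];A=R.identity();p=np.zeros(3);out=[]
    for i in range(6):
        p=p+A.apply(x['t'][i]); out.append(p)
        A=A*R.from_euler(AX[i],sg[i]*q[i],degrees=True)
    p=p+A.apply(x['t'][6]);out.append(p)
    return (np.array(out) if allp else p),A*x['E']
E
python3 - <<'E'
from arm import *
import itertools,pickle
d=np.load('ik.npz');Q,P,O=d['Q'],d['P'],d['O']
# orientation: find signs s.t. A^T O const
best=[]
for s in itertools.product([1,-1],repeat=6):
    x={'s':s,'t':np.zeros((7,3)),'E':R.identity()}
    E=[fk(x,q)[1].inv()*R.from_matrix(o) for q,o in zip(Q,O)]
    m=R.concatenate(E).mean(); best.append((np.degrees((m.inv()*R.concatenate(E)).magnitude()).max(),s,m))
best.sort(key=lambda b:b[0]); print([(b[0],b[1],b[2].as_euler('xyz',degrees=True)) for b in best[:3]])
_,s,E=best[0]
def res(v):
    x={'s':s,'t':v.reshape(7,3),'E':E}
    return np.r_[np.concatenate([fk(x,q)[0]-p for q,p in zip(Q,P)]),1e-6*v]
r=least_squares(res,np.zeros(21)); print(np.abs(r.fun).max()); print(r.x.reshape(7,3).round(3))
pickle.dump({'s':s,'t':r.x.reshape(7,3),'E':E},open('arm.pkl','wb'))
E
```

```text
machine [0.58340547 0.16116149 0.06393935] 3.6634548870057015 [[-1.1, -0.5], [0.6, -0.6], [-0.1, 0.7], [-1.0, 0.2], [0.3, 1.1], [1.1, -0.5], [0.3, -1.0], [0.5, 0.2], [-1.1, 1.0]]
bay [0.58755869 0.09629431 0.048     ] knob [0.57797432 0.2459878  0.118     ]
3.3083
[(np.float64(1.166010606380218e-13), (1, 1, -1, -1, -1, -1), array([-9.00000000e+01, -1.27222187e-14, -9.00000000e+01])), (np.float64(99.75048148445222), (1, -1, -1, -1, -1, -1), array([-89.83940175,   6.32782496, -83.43061968])), (np.float64(111.29082257868399), (1, 1, 1, -1, -1, -1), array([-88.14376094,  -1.55943045, -85.80473803]))]
5.648999999996263e-07
[[ 0.    -0.     0.08 ]
 [ 0.    -0.     0.08 ]
 [-0.     0.     0.565]
 [ 0.211 -0.     0.   ]
 [ 0.211 -0.08  -0.   ]
 [ 0.153 -0.08   0.   ]
 [ 0.153 -0.     0.   ]]
```

```bash
cat >> arm.py <<'E'
import pickle,os
if os.path.exists('arm.pkl'): ARM=pickle.load(open('arm.pkl','rb'))
LO=np.array([-179.83,-69.29,-61.27,-181.25,-171.15,-177.46]);HI=np.array([179.83,118.12,80.66,117.63,-9.14,177.46])
def ik_from(q0,p,Rt):
    def f(q):
        a,A=fk(ARM,q); return np.r_[(a-p)*5,(Rt.inv()*A).as_rotvec()]
    r=least_squares(f,np.clip(q0,LO+.1,HI-.1),bounds=(LO,HI),x_scale=50)
    return r.x if np.abs(r.fun).max()<1e-4 else None
def ik_all(p,Rt,n=40,seed=0):
    rng=np.random.default_rng(seed);S=[]
    for _ in range(n):
        q=ik_from(rng.uniform(LO,HI),p,Rt)
        if q is not None and all(np.abs(q-s).max()>2 for s in S): S.append(q)
    return S
E
python3 - 2>/dev/null <<'E'
from arm import *
from h import ori,rot
for t in (60,75,90):
    for q in ik_all([.52,-.165,.09],rot(ori(t,0,1)),60):
        if q[1]>-69: print(t,q.round().tolist(),fk(ARM,q,True)[0][[3,4,5]].round(2).tolist())
for t in (-30,-15,0):
    for q in ik_all([.587,.096,.08],rot(ori(t,3.7,1)),30):
        print('place',t,q.round().tolist(),fk(ARM,q,True)[0][[3,4,5]].round(2).tolist())
E
```

```text
60 [-46.0, 23.0, -38.0, -115.0, -43.0, -121.0] [[0.22, -0.23, 0.5], [0.28, -0.23, 0.28], [0.39, -0.17, 0.17]]
75 [-55.0, 38.0, -45.0, -124.0, -72.0, -95.0] [[0.21, -0.31, 0.39], [0.23, -0.24, 0.18], [0.37, -0.16, 0.13]]
90 [-57.0, 56.0, -45.0, -123.0, -96.0, -81.0] [[0.24, -0.36, 0.27], [0.21, -0.24, 0.08], [0.37, -0.17, 0.09]]
place -30 [20.0, 42.0, 12.0, -8.0, -88.0, 76.0] [[0.53, 0.2, 0.47], [0.72, 0.18, 0.36], [0.66, 0.1, 0.21]]
place -15 [22.0, 34.0, -1.0, -5.0, -69.0, 74.0] [[0.45, 0.19, 0.51], [0.64, 0.18, 0.38], [0.63, 0.1, 0.23]]
place 0 [25.0, 27.0, -14.0, -0.0, -49.0, 69.0] [[0.38, 0.17, 0.53], [0.55, 0.17, 0.39], [0.59, 0.1, 0.23]]
```

```bash
python3 - 2>/dev/null <<'E'
from h import *
# press knob
k=np.array([.578,.246]); o=ori(0,3.7,1)
env.gripper_to(0.0,20)
env.goto([*k,.16],o)
f=env.grab_frame('wrist'); cv2.imwrite('pics/w2.png',f['image'])
print([(np.round(d['xyz'],3).tolist(),round(d['score'],2)) for d in env.search_frame(f,'knob_top')], proj(f,[*k,.118]))
z0=env.read_state()['force']
r=env.move_straight([*k,.098],rate=.03,force_limit=22)
s=env.read_state(); print(r,s['position'],s['force']-z0,s['clock'])
env.dwell(.2)
env.move_straight([*k,.17],rate=.1); env.dwell(.4)
f=env.grab_frame('side'); f2=env.grab_frame('wrist');cv2.imwrite('pics/w3.png',f2['image'])
for g in (f,f2): print([(np.round(d['xyz'],3).tolist(),round(d['score'],2)) for d in env.search_frame(g,'knob_top')])
print(env.read_state()['clock'])
E
```

```text
[([0.592, 0.248, 0.119], 0.84)] [[321.45281685 220.69078865]]
True [0.5782161  0.24601862 0.10384028] [-3.403058    0.44113727  6.88277315] 7.7
[([0.578, 0.23, 0.105], 0.48)]
[([0.588, 0.248, 0.108], 0.92)]
9.325
```

The knob top went from 0.119 to 0.108, so it's latched. I'll check visually and refine the bay position.

View pics/w3.png

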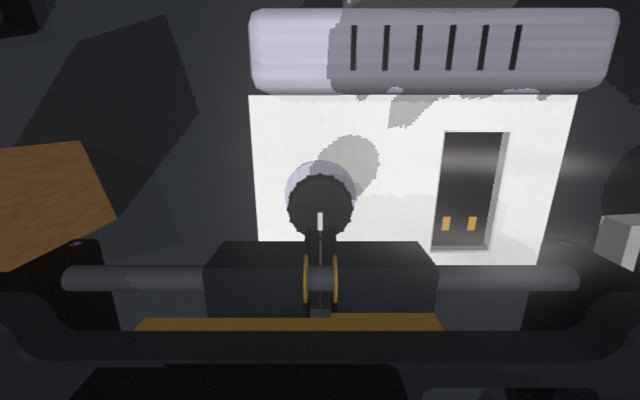

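```bash
python3 - 2>/dev/null <<'E'
from h import *
from scipy.optimize import least_squares
f=env.grab_frame('wrist')
M=np.array([[.095,.15,.06],[.095,-.15,.06],[.062,-.034,.06],[.062,-.096,.06],[-.062,-.096,.06],[-.062,-.034,.06],[0,.085,.108]])
U=np.array([(248,96),(578,95),(445,132),(510,132),(490,250),(431,250),(320,206)])
T=lambda p,X:R.from_euler('z',p[2]).apply(X)+[p[0],p[1],0]
s=least_squares(lambda p:(proj(f,T(p,M))-U).ravel(),[.58,.16,0],loss='soft_l1')
print('machine',s.x,np.degrees(s.x[2]),(proj(f,T(s.x,M))-U).round(1).tolist())
print('bay',T(s.x,[0,-.065,.048]),'knob',T(s.x,[0,.085,.118]))
env.move_straight([.578,.246,.3],rate=.3)
env.goto([.44,-.16,.36],ori(0,0,1)); env.gripper_to(1.0)
f=env.grab_frame('wrist'); cv2.imwrite('pics/w4.png',f['image'])
for t in ('stand','battery'):
  print(t,[(np.round(d['xyz'],3).tolist(),round(d['score'],2),proj(f,d['xyz']).round().tolist()) for d in env.search_frame(f,t)])
print(env.read_state()['clock'],f['position'],f['orientation'])
E
```

```text
machine [0.58388582 0.16247462 0.06875161] 3.9391772737040065 [[-0.7, -1.0], [-0.0, -0.9], [0.7, -0.2], [1.6, -0.4], [-0.6, 1.0], [0.2, 1.2], [-0.6, 5.3]]
bay [0.58835115 0.09762818 0.048     ] knob [0.57804653 0.24727381 0.118     ]
stand [([0.522, -0.161, 0.033], 0.73, [[321.0, 112.0]])]
battery [([0.526, -0.166, 0.125], 0.95, [[325.0, 108.0]]), ([0.637, -0.15, 0.088], 0.84, [[313.0, 23.0]]), ([0.514, -0.314, 0.165], 0.81, [[447.0, 118.0]]), ([0.589, 0.154, 0.056], 0.29, [[113.0, 65.0]])]
13.2167 [ 0.51753903 -0.15899533  0.5209376 ] [-1.65650888e+01 -5.39417589e-02 -9.00016115e+01]
```

View pics/w4.png

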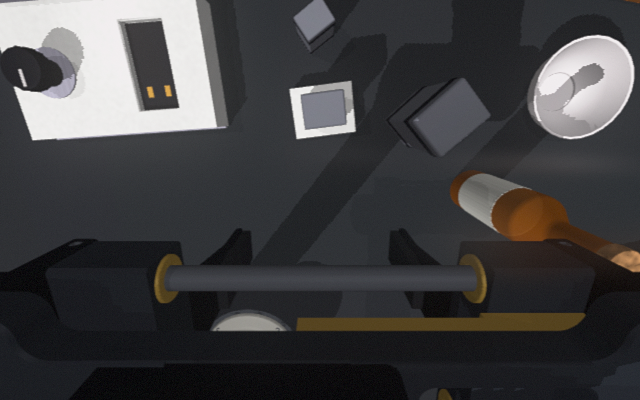

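```bash
python3 - 2>/dev/null <<'E'
from h import *
from scipy.optimize import least_squares
f=env.grab_frame('wrist')
print('disc',unproj(f,[(250,320)],0.0),unproj(f,[(250,320)],0.15))
m=env.trace(f,'battery')
for d in m[:2]:
    c,_=cv2.findContours(d['mask'].astype(np.uint8),0,2); c=max(c,key=cv2.contourArea)
    a=cv2.approxPolyDP(c,4,True).reshape(-1,2); print(d['score'],a.tolist()); 
M=np.array([[1,1],[1,-1],[-1,-1],[-1,1]])
MB=np.c_[M*[.023,.029],[.13]*4]; MS=np.c_[M*[.04,.05],[.035]*4]
T=lambda p,X:R.from_euler('z',p[2]).apply(X)+[p[0],p[1],0]
US=np.array([(289,88),(351,81),(356,131),(296,139)])
UB=np.array([(301,94),(344,89),(347,126),(305,131)])
for n,X,U in(('b',MB,UB),('s',MS,US)):
    s=least_squares(lambda p:(proj(f,T(p,X))-U).ravel(),[.52,-.16,0],x_scale=[.1,.1,1])
    print(n,s.x,np.degrees(s.x[2]),(proj(f,T(s.x,X))-U).round(1).tolist())
g=cv2.resize(f['image'][60:160,270:370],None,fx=5,fy=5,interpolation=2); cv2.imwrite('pics/w4c.png',g)
E
```

```text
disc [[ 0.08157647 -0.00416568  0.        ]] [[ 0.20710834 -0.0487476   0.15      ]]
0.63 [[490, 114], [469, 84], [454, 78], [417, 90], [387, 117], [387, 123], [409, 146], [441, 156]]
0.61 [[324, 0], [312, 0], [293, 18], [310, 53], [333, 36], [335, 19]]
b [ 0.52342429 -0.16495534  0.10814362] 6.196173087169661 [[-0.7, 0.5], [0.6, 0.4], [0.4, -0.3], [-0.3, -0.6]]
s [ 0.52477166 -0.16430503  0.12018983] 6.886370267767019 [[0.3, 0.5], [0.0, -0.5], [-0.8, 0.3], [0.4, -0.4]]
```

View pics/w4c.png

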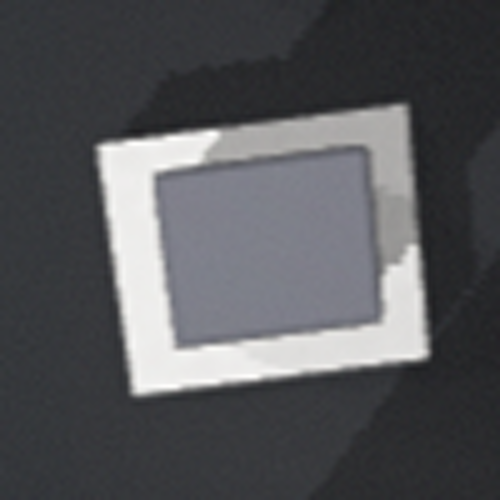

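Battery is at (0.524,-0.165), yaw about 6.5°. The crop shows it as the grey block in the white stand. Next I plan the tilted grasp (tilt 70°, placing at -20°) and check the paths with the arm model.

```bash
cat > plan.py <<'E'
from h import *
from arm import *
TG,TP=70,-20; YB,YM=6.5,3.85; B=np.array([.524,-.165,.070]); BAY=np.array([.588,.097,.048])
Rg=rot(ori(TG,YB,1)); Rp=rot(ori(TP,YM,1))
h=.013
g=B+R.from_euler('z',YB,degrees=True).apply([-h,0,.002])      # grasp point
tg=g+Rg.apply([0,0,.019])
off=Rg.inv().apply(B-tg)                                        # battery centre in tool frame
tp=lambda dz=0:BAY+[0,0,.023+dz]-Rp.apply(off)
Qb=Rg.inv()*R.from_euler('z',YB,degrees=True)                   # battery rot in tool
C=np.array([[a,b,c] for a in(-1,1) for b in(-1,1) for c in(-1,1)])
body=C*[.0375,.095,.06]+[0,0,-.13]; cam=np.array([[.09,0,-.16]])
def path(qa,qb,n=25,hold=True):
    for u in np.linspace(0,1,n):
        q=qa+(qb-qa)*u; P,A=fk(ARM,q,True); t=P[-1]
        pts=[t+A.apply(body),t+A.apply(cam),P[2:6],t[None]]
        if hold: pts.append(t+A.apply(off+Qb.apply(C*[.023,.029,.06])))
        yield q,t,pts
E
cat > t.py <<'E'
from plan import *
q0=np.array(env.read_state()['joint_positions'])
near=lambda p,Rr,q:ik_from(q,p,Rr)
qs=ik_all(tg,Rg,30); print(len(qs)); qg=qs[0]
pre=tg-Rg.apply([0,0,.075]); qpre=near(pre,Rg,qg); print('tg',tg,'pre',pre,qg.round(),qpre if qpre is None else qpre.round())
ql=qg
for dz in (.05,.1,.15,.2,.25): 
    q=near(tg+[0,0,dz],Rg,ql); print('lift',dz,None if q is None else q.round()); ql=q if q is not None else ql
qp=near(tp(),Rp,[25,27,-14,0,-49,69]); qpp=near(tp(.15),Rp,qp); print('place',tp(),qp.round(),qpp.round())
def show(a,b,hold):
    for q,t,pts in path(a,b,13,hold):
        al=np.vstack(pts); lo=al[al[:,2].argmin()]
        print(t.round(2),'low',lo.round(2),'minx %.2f miny %.2f maxy %.2f'%(al[:,0].min(),al[:,1].min(),al[:,1].max()),'body min',pts[0].min(0).round(2), 'dbottle %.2f'%np.linalg.norm(al[:,:2]-[.377,-.45],axis=1).min())
print('to pre');show(q0,qpre,False)
print('to place');show(ql,qpp,True)
np.savez('q.npz',qpre=qpre,ql=ql,qpp=qpp,qp=qp,qg=qg)
E
python3 t.py 2>/dev/null
```

```text
1
tg [ 0.52882296 -0.16445049  0.06550162] pre [ 0.45879905 -0.17242871  0.09115313] [ -52.   36.  -39. -116.  -63. -104.] [ -60.   31.  -43. -107.  -64. -106.]
lift 0.05 [ -50.   27.  -37. -112.  -58. -116.]
lift 0.1 [ -48.   18.  -35. -107.  -53. -128.]
lift 0.15 [ -44.   10.  -31. -100.  -48. -142.]
lift 0.2 [ -41.    3.  -28.  -93.  -44. -156.]
lift 0.25 [ -36.   -2.  -24.  -85.  -40. -169.]
place [0.58351177 0.09669796 0.06614584] [ 22.  37.   2.  -6. -74.  75.] [ 22.  30.  12.  -6. -91.  73.]
to pre
[ 0.44 -0.16  0.36] low [ 0.44 -0.16  0.36] minx 0.02 miny -0.25 maxy -0.00 body min [ 0.4  -0.25  0.43] dbottle 0.20
[ 0.42 -0.15  0.3 ] low [ 0.42 -0.15  0.3 ] minx 0.05 miny -0.28 maxy -0.00 body min [ 0.35 -0.28  0.35] dbottle 0.18
[ 0.4  -0.13  0.25] low [ 0.4  -0.13  0.25] minx 0.07 miny -0.28 maxy -0.01 body min [ 0.31 -0.28  0.29] dbottle 0.17
[ 0.38 -0.11  0.21] low [ 0.38 -0.11  0.21] minx 0.09 miny -0.26 maxy -0.02 body min [ 0.28 -0.26  0.24] dbottle 0.19
[ 0.37 -0.09  0.18] low [ 0.37 -0.09  0.18] minx 0.11 miny -0.26 maxy -0.04 body min [ 0.27 -0.24  0.2 ] dbottle 0.20
[... 1741 characters left out ...]
[ 0.44 -0.18  0.22] dbottle 0.30
[0.55 0.03 0.22] low [ 0.53 -0.03  0.18] minx 0.16 miny -0.16 maxy 0.10 body min [ 0.44 -0.16  0.23] dbottle 0.35
[0.55 0.05 0.21] low [ 0.56 -0.02  0.18] minx 0.19 miny -0.11 maxy 0.11 body min [ 0.45 -0.1   0.24] dbottle 0.37
[0.56 0.06 0.21] low [0.6  0.   0.18] minx 0.21 miny -0.09 maxy 0.12 body min [ 0.47 -0.08  0.25] dbottle 0.39
[0.56 0.07 0.21] low [0.63 0.04 0.19] minx 0.23 miny -0.07 maxy 0.14 body min [ 0.48 -0.07  0.26] dbottle 0.42
[0.57 0.08 0.21] low [0.51 0.08 0.19] minx 0.25 miny -0.05 maxy 0.17 body min [ 0.52 -0.05  0.26] dbottle 0.47
[0.58 0.1  0.22] low [0.53 0.06 0.2 ] minx 0.26 miny 0.00 maxy 0.20 body min [0.57 0.   0.27] dbottle 0.49
```

```bash
python3 - 2>/dev/null <<'E'
from plan import *
z=np.load('q.npz')
env.gripper_to(1.0); env.set_joints(z['qpre'].tolist())
s=env.read_state(); print(s['position'],s['clock'])
f=env.grab_frame('wrist'); cv2.imwrite('pics/w5.png',f['image'])
r=env.move_straight(tg.tolist(),rate=.1,force_limit=12); print(r,env.read_state()['position'],tg)
if not r:
    env.gripper_to(0.0,35); s=env.read_state(); print(s['opening'],s['finger_force'],s['force'],s['clock'])
    f=env.grab_frame('side'); cv2.imwrite('pics/s5.png',cv2.resize(f['image'][150:300,250:450],None,fx=3.5,fy=3.5))
E
```

```text
[ 0.45891564 -0.17234457  0.09126353] 16.4167
False [ 0.52846855 -0.16419568  0.06552304] [ 0.52882296 -0.16445049  0.06550162]
0.6615689432728123 34.94623768074234 [-2.0714234  -0.17955401  1.75408297] 17.9833
```

View pics/w5.png

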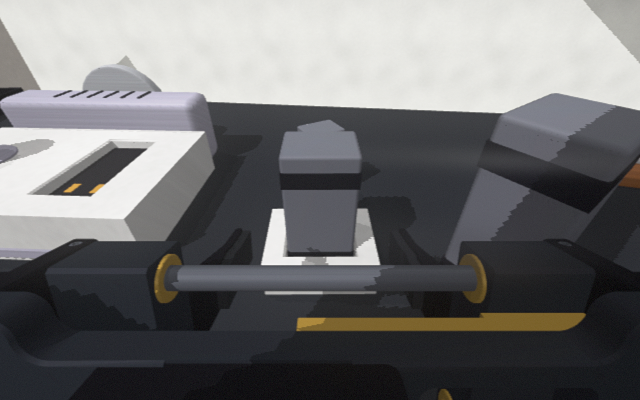

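The battery is gripped at 57.6 mm. Before the approach it was centred between the fingers (px 318,200). Now I lift it and carry it to above the bay.

```bash
python3 - 2>/dev/null <<'E'
from plan import *
z=np.load('q.npz')
env.move_straight((tg+[0,0,.04]).tolist(),rate=.08)
env.move_straight((tg+[0,0,.25]).tolist(),rate=.2)
s=env.read_state(); print(s['position'],s['opening'],s['finger_force'],s['force'],s['clock'])
print(np.abs(s['joint_positions']-z['ql']).max())
env.set_joints(z['qpp'].tolist())
s=env.read_state(); print(s['position'],tp(.15),s['opening'],s['force'],s['clock'])
env.move_straight(tp(.045).tolist(),rate=.1)
f=env.grab_frame('wrist'); cv2.imwrite('pics/w6.png',f['image'])
f=env.grab_frame('side'); cv2.imwrite('pics/s6.png',cv2.resize(f['image'][110:260,250:440],None,fx=4,fy=4))
E
```

```text
[ 0.52808211 -0.16381821  0.31335165] 0.6644493941723366 34.952455311959056 [ 0.40907267  0.27330091 -4.41430496] 19.8833
0.15349871825478445
[0.58346444 0.09650247 0.21619503] [0.58351177 0.09669796 0.21614584] 0.660155584377473 [-1.45278303e+00 -3.44522973e-03 -4.92087314e+00] 23.4
```

View pics/w6.png

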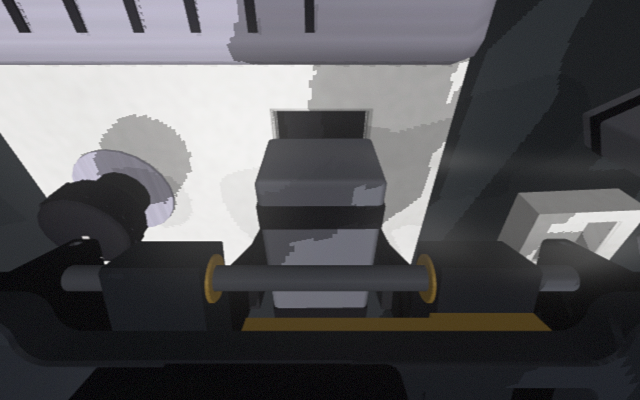

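View pics/s6.png

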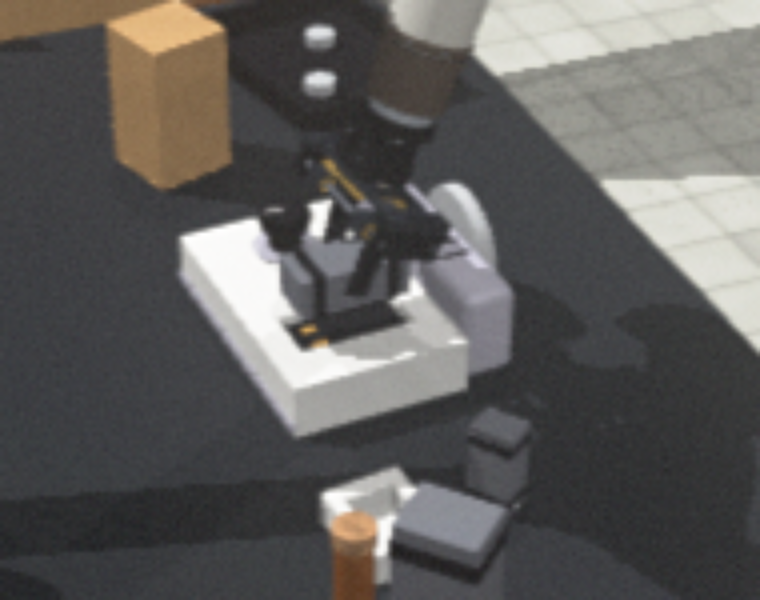

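Battery hangs over the bay, aligned; the far mouth rim shows at about (271,109)–(373,109), and the battery's top face narrows to its far end at (268,139)–(374,139). I'll compare those with the projections.

```bash
python3 - 2>/dev/null <<'E'
from plan import *
f=env.grab_frame('wrist'); s=env.read_state()
A=rot(s['tool_rot']); t=s['position']
c=t+A.apply(off+Qb.apply(C*[.023,.029,.06])); 
print('batt'); [print(a,b.round(3),p.round(0)) for a,b,p in zip(C.tolist(),c,proj(f,c))]
Rm=R.from_euler('z',YM,degrees=True)
M=BAY+Rm.apply([[.062,.031,.012],[.062,-.031,.012],[.062,.031,0],[.064,.033,.012],[.064,-.033,.012]]);print('bay',proj(f,M).round(1))
k=[-.021,.150,.06]
print('rim uv->world',unproj(f,[(271,109),(373,109)],.06), M[:2])
g=f['image'][95:150,250:400]; cv2.imwrite('pics/w7.png',cv2.resize(g,None,fx=5,fy=5,interpolation=cv2.INTER_CUBIC))
E
```

```text
batt
[-1, -1, -1] [0.53  0.064 0.14 ] [365. 334.]
[-1, -1, 1] [0.65  0.072 0.14 ] [393. 183.]
[-1, 1, -1] [0.527 0.122 0.14 ] [278. 334.]
[-1, 1, 1] [0.646 0.13  0.14 ] [252. 184.]
[1, -1, -1] [0.531 0.064 0.094] [358. 277.]
[1, -1, 1] [0.65  0.072 0.094] [375. 137.]
[1, 1, -1] [0.527 0.122 0.094] [285. 277.]
[1, 1, 1] [0.646 0.13  0.094] [268. 137.]
bay [[272.9 112.2]
 [370.4 112.2]
 [275.3 106. ]
 [269.4 109.1]
 [373.9 109. ]]
rim uv->world [[0.64973972 0.13323267 0.06      ]
 [0.6540596  0.06891353 0.06      ]] [[0.6477786  0.13209301 0.06      ]
 [0.65194156 0.07023293 0.06      ]]
```

View pics/w7.png

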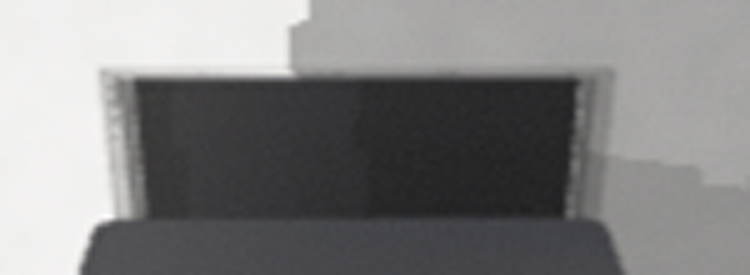

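```bash
python3 - 2>/dev/null <<'E'
from plan import *
r=env.move_straight((tp(.014)+[.0007,0,0]).tolist(),rate=.06,force_limit=10); print(r,env.read_state()['position']-tp(0))
r=env.move_straight((tp(-.002)+[.0007,0,0]).tolist(),rate=.025,force_limit=10)
s=env.read_state(); print(r,s['position']-tp(0),s['force'],s['wrist_torque'],s['clock'])
E
```

```text
False [ 8.64368097e-04 -3.20320196e-05  1.38457692e-02]
True [0.0006857  0.00014035 0.00191224] [-0.43144494  0.79743516  4.97501712] [-0.03513706 -0.34188533 -0.07477671] 25.9333
```

```bash
python3 - 2>/dev/null <<'E'
from plan import *
env.gripper_to(1.0); env.dwell(.3)
s=env.read_state(); print(s['opening'],s['force'])
p=np.array(s['position']); env.move_straight((p-Rp.apply([0,0,.09])).tolist(),rate=.12)
p=env.read_state()['position']
env.goto([.54,.12,.3],ori(0,YM,1))
f=env.grab_frame('wrist'); cv2.imwrite('pics/w8.png',f['image'][30:260,180:500].repeat(2,0).repeat(2,1))
Rm=R.from_euler('z',YM,degrees=True)
c=BAY+[0,0,.023]+Rm.apply((C*[.06,.029,.023])[C[:,2]>0]); print('pred top corners in crop',((proj(f,c)-[180,30])*2).round(0).tolist())
for n in ('battery','knob_top'):print([(np.round(d['xyz'],3).tolist(),round(d['score'],2)) for d in env.search_frame(f,n)])
print(env.read_state()['clock'])
E
```

```text
1.002454060934322 [-0.39952665  0.08693684  0.14925732]
pred top corners in crop [[364.0, 310.0], [277.0, 310.0], [372.0, 119.0], [277.0, 119.0]]
[([0.644, -0.136, 0.08], 0.87), ([0.518, -0.297, 0.072], 0.65)]
[([0.58, 0.242, 0.106], 0.58)]
28.8083
```

View pics/w8.png

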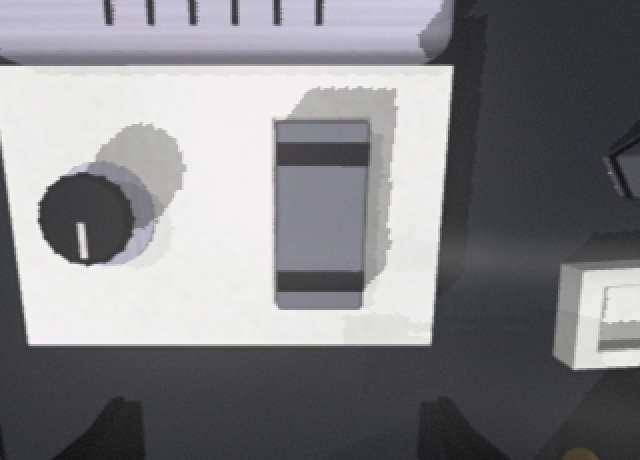

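Battery is in the bay, with corners matching the predictions, and the knob is still down. I'll press lightly on the battery to confirm it's seated, then turn the knob.

```bash
python3 - 2>/dev/null <<'E'
from plan import *
f=env.grab_frame('wrist'); k=unproj(f,[(180+86/2,30+218/2)],.108)[0]; print('knob',k)
k=(k[:2]+[.578,.2465])/2
env.gripper_to(0.0,20); b=BAY[:2]
env.goto([*b,.13],ori(0,YM,1))
r=env.move_straight([*b,.089],rate=.03,force_limit=12); s=env.read_state(); print('top',r,s['position'],s['force'],s['clock'])
env.move_straight([*b,.2],rate=.2); env.dwell(.3)
env.gripper_to(1.0)
env.goto([*k,.19],ori(0,45,1))
f=env.grab_frame('wrist'); print([(np.round(d['xyz'],3).tolist(),round(d['score'],2)) for d in env.search_frame(f,'knob_top')],k)
r=env.move_straight([*k,.081],rate=.1,force_limit=10); s=env.read_state();print(r,s['position'],s['joint_positions'][5],s['clock'])
if not r:
    env.gripper_to(0.0,20); s=env.read_state(); print(s['opening']*87,s['finger_force'],s['force'],s['clock'])
E
```

```text
knob [0.5808456 0.2413281 0.108    ]
top True [0.58782669 0.09691144 0.09448034] [0.23244562 0.45661458 3.21632567] 32.2167
[([0.582, 0.25, 0.11], 0.59)] [0.5794228  0.24391405]
False [0.57994676 0.24423316 0.08182916] 97.44681508740604 36.7
55.24908005673607 19.98029219917953 [-4.20726978  3.59576531  1.52321223] 37.35
```

```bash
python3 - 2>/dev/null <<'E'
from plan import *
p=env.read_state()['position'].copy()
q=np.array(env.read_state()['joint_positions'])
for d in (22,44,65):
    a=q.copy(); a[5]-=d; env.set_joints(a.tolist())
s=env.read_state(); print(s['tool_rot'],s['position']-p,s['opening']*87,s['force'],s['wrist_torque'])
env.gripper_to(1.0); env.dwell(.5)
env.move_straight([p[0],p[1],.26],rate=.15)
env.goto([.50,.17,.36],ori(0,YM,1))
f=env.grab_frame('wrist'); cv2.imwrite('pics/w9.png',f['image'][30:260,180:500].repeat(2,0).repeat(2,1))
g=env.grab_frame('side')
for x in(f,g): print([(np.round(d['xyz'],3).tolist(),round(d['score'],2)) for d in env.search_frame(x,'knob_top')])
s=env.read_state(); print(s['force'],s['clock'])
E
```

```text
[-1.79876012e+02  1.06943590e-01 -1.98642578e+01] [-0.00041681  0.00122205  0.00087492] 55.698361810284624 [-5.03541935  5.03337458  5.54688224] [ 1.24192342  1.61529174 -0.07216978]
[([0.581, 0.246, 0.12], 0.64)]
[]
[-0.03793583  0.24168895  0.26933114] 42.2167
```

View pics/w9.png

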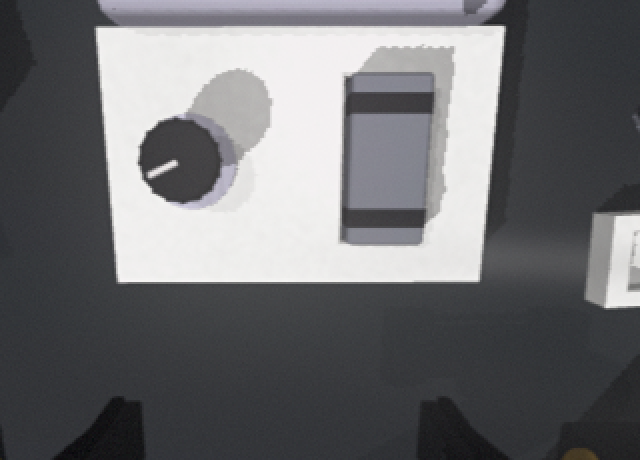

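The knob's white mark has turned about 65° clockwise and its top reads 0.120, so it's up. The battery is home in the bay and the robot is clear, so I'm handing in.

```bash
python3 -c "
from workcell import env
print(env.close_job())"
```

```text
the job is handed in; nothing more can be done
None
```

I handed the job in at about 42 s of the 64 s allowed, with no verdict returned: the knob was latched, the battery is seated in the bay, the knob was turned about 65° clockwise and sprang back up, and nothing came near the bottle, carton or bowl.

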